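# Set the modelling turntable back one notch

### The arm

A 6-joint arm with a two-finger parallel gripper is mounted at the origin on the work surface. World frame = base frame: x ahead of the robot, y to its left, z up, the work surface at z = 0. Lengths are in m, angles in rad, forces in N, time in s.
With the tool pointing down it reaches from about 0.35 to 0.975 m from the base axis. Payload 4.9 kg.
Tool frame: the origin (TCP) lies at the very end of the fingers, on their centre line; the grasp point (between the pads) lies 19 mm behind it; z points along the fingers, x is the direction in which the jaws open and shut, and the axes are right-handed (so a half turn about z gives the same grasp; the last joint's range is limited). The gripper opens to 85 mm and grips with 20 to 120 N. Pads are 22 mm wide; open, the fingers measure 114 mm over their backs; the gripper's body (76 mm by 85 mm) begins 54 mm behind the grasp point. The pads swing forward as they close: fully open they stand 13 mm farther back than shut.
Start: joints at [-1.4, 0.053, 1.613, -0, 1.476, -0.119], TCP at [0.179, -0.599, 0.231] pointing down, gripper open.
Joint ranges: [-3.01, 3.01], [-1.01, 2.22], [0.06, 2.58], [-1.02, 4.17], [0.09, 2.62], [-3.14, 3.14]. Speed limits (rad/s): [2.57, 2.57, 3.14, 3.14, 3.14, 3.14].

### API

Orientations are given as a rotation vector (axis times angle).
In Python, from station import ctrl gives the robot as it stands.
- The arm moves only by the shell command python3 -m handwheel 'ROWS' [OPENING] [FORCE]. ROWS is a JSON object of lists of equal length, an entry for each row: "offset": the shift along the world's x, y, z in units of 40 mm (1.0 is 40 mm), a list of three; "roll": the turn about the world's z in units of 6 degrees (1.0 is 6 degrees). A call has exactly 10 rows; each row is the pose to reach, as a shift and turn from the pose commanded when the call began; what a row does not reach only later rows make up. A row lasts 1/10 s, in which the tool goes at most 50 mm and 8.59 degrees, less where a joint would pass 70% of its speed; a pose out of reach is approached as far as the arm can. A call with a gripper value outside its range is refused whole. OPENING is the finger opening in mm, from 0 to 85.4, set as the call begins (- or left out, the last holds). The fingers move at their own pace and stop on an object; FORCE is the grip in N (left out, the last holds). Time passes only in rows, so rows that repeat a pose let the fingers close, or fill a call up. It gives the time, the measured TCP pose, the force and the opening at its end, in the units of the state.
- ctrl.get_obs(): the state, without advancing time (a new reading comes with each control period).
- ctrl.get_image(name): name is "scene" or "side" or "wrist"; returns a dict with "img" (480x640x3 uint8, red, green, blue), "fx", "fy", "cx", "cy" (pixels), "k1" (the pictures are not rectified: a ray, as slopes to the right and down, at radius r is drawn at 1 + k1 r^2 times it, then the intrinsics apply), "T" (4x4, takes a point from camera to world coordinates). Camera axes: x right, y down, z forward; pixel columns grow to the right and rows downward; lengths in m; the calibration is good to about 2 mm. A picture is of the moment at which its call begins. There is no depth.
- ctrl.finish_job(): hands the job in, once; it reports no verdict.
The state is a dict: "t": time; "q": joint angles; "dq": joint speeds; "effort": joint torques, N m; "tool_pos": TCP position; "tool_rot": TCP orientation; "contact_force": force on the tool from outside, world axes, zero at the start; "wrist_torque": the same for the moment, N m; "opening": finger opening in m.
Only numpy, scipy, OpenCV 4.12 (cv2) and the standard library are available. Lean on these libraries where they do the work, as an engineer would, in place of code of your own. Each camera call takes 0.05 s, during which the arm holds its last target.

### The job

The whale on the indexing turntable was turned one notch too far for painting: push the red pawl up and back by its ball until it stays thrown back, push the wheel backward (clockwise seen from above) by one of its brass pegs by exactly one notch, then tip the pawl down again so that it drops fully into the notch. Push gently with fingertips only: grip nothing, never turn the wheel forward by a notch or back by two, do not touch the whale, which must ride along standing in the middle of the wheel, and leave everything else where it is.

Things in the scene. Friction and masses are not known exactly. Their poses are not given: they have to be found in the camera images.
- turntable: grey base of an indexing modelling turntable, fixed to the table. Origin on the table under the wheel's axis, z up; its -x axis points from the wheel's axis to the pawl. Two grey cheeks (29 mm over their outsides, up to 74 mm above the table, 24 mm long radially) hold the pawl's hinge; a black rubber rest, 57 mm high, stands behind them, 166 mm from the wheel's axis.
- wheel (a joint): angle of the wheel about its vertical axis, rad; grows anticlockwise from above (forward). Backward is clockwise: the value falls; the pawl blocks it while in a notch. Starts within 0.05 of 0. At 0, -0.524, -1.047.. a notch is centred under the pawl, which fits in within 0.07 of that. One notch = 0.524 (30 degrees). It turns stiffly (0.2 N m, 3 N at a peg) and stays where it is left.
- pawl (a joint): angle of the red pawl about its level hinge, rad: 0 down in a notch, 1.5 thrown back on its stop, arm upright. Clears the teeth above 0.4. No spring, only its weight (60 g): below about 0.75 it falls to the wheel, above 0.85 it falls back to 1.5 and stays. Ball pushed away from the wheel: lifts. Upright arm pushed towards the wheel: tips down. A finger left between ball and arm blocks it.
- pawl_hinge (a point): hinge of the pawl, a fixed point 128 mm from the wheel's axis, 66 mm above the table; the hinge line is level and tangential to the wheel.
- pawl_ball (a point): centre of the red thumb ball (18 mm diameter) on a thin steel stem (8 mm diameter), 40 mm from the hinge: straight above the hinge when the pawl is down, lying level on the outer side when it is thrown back.
- pawl_nose (a point): middle of the lower end of the pawl's nose (10 x 10 mm), which sits in the notch 90 mm from the wheel's axis. The red arm from hinge to nose is 43 mm long, 12 mm wide and 10 mm thick; it lies level towards the wheel's axis when down (top face 71 mm above the table), square to the ball's stem.
- hub (a point): centre of the top face of the wheel, on its axis, 44 mm above the table. The wheel is a light wooden disc, 200 mm diameter, 12 mm thick, with 12 aluminium saw teeth on the rim (80 to 99 mm from the axis, 12 mm high, 30 degrees apart) and a blue stripe in the middle of each notch between them. Four brass pegs stand on it.
- whale: white and blue whale figurine on a round wooden foot of 64 mm diameter, 57 mm high over all, reaching at most 38 mm from its axis, standing loose in the middle of the wheel and turning with it. Origin under the foot's centre, z up.
- jar_black: white paint jar with black cap, 40 mm diameter, 45 mm high; loose bystander beside the turntable. Origin under its centre.
- jar_blue: white paint jar with blue cap, 40 mm diameter, 45 mm high; loose bystander beside the turntable. Origin under its centre.
- eraser: blue and white eraser 41 x 22 x 12 mm; loose bystander beside the turntable. Origin under its centre.
- brush: flat artist's brush with wooden handle, 195 mm long, 12 mm wide, lying on the table beyond the wheel; loose bystander.
- pencil: orange pencil, 170 mm long, 8 mm thick, lying on the table beside the turntable; loose bystander.
- water_glass: empty glass, 72 mm diameter, 90 mm high; loose bystander on the left side.
- brush_pot: blue pot with brushes, 72 mm diameter, 178 mm high; loose bystander on the right side.
- peg0 (a point): brass finger peg of the wheel, 12 mm diameter, standing 36 mm up from the disc; this point is the centre of its top. 66 mm from the wheel's axis; turns with the wheel. Seen in the turntable's frame it stands at 45 degrees (anticlockwise from +x) when the wheel reads 0.
- peg1 (a point): brass finger peg of the wheel, 12 mm diameter, standing 36 mm up from the disc; this point is the centre of its top. 66 mm from the wheel's axis; turns with the wheel. Seen in the turntable's frame it stands at 135 degrees (anticlockwise from +x) when the wheel reads 0.
- peg2 (a point): brass finger peg of the wheel, 12 mm diameter, standing 36 mm up from the disc; this point is the centre of its top. 66 mm from the wheel's axis; turns with the wheel. Seen in the turntable's frame it stands at 225 degrees (anticlockwise from +x) when the wheel reads 0.
- peg3 (a point): brass finger peg of the wheel, 12 mm diameter, standing 36 mm up from the disc; this point is the centre of its top. 66 mm from the wheel's axis; turns with the wheel. Seen in the turntable's frame it stands at 315 degrees (anticlockwise from +x) when the wheel reads 0.
Not all that is in view belongs to the job. Leave any purple look-alike of the whale alone.

How it is judged:
On the way, in this order (a step that is already met when the one before it is completed fails the run):
1. the pawl is thrown back, the wheel still in its first notch (value of joint pawl above 0.9 rad and value of joint wheel between -0.15 and 0.15 rad), for 0.1 s.
2. with the pawl still up, the wheel is pushed back one notch (value of joint pawl above 0.35 rad and value of joint wheel between -0.6236 and -0.4236 rad), for 0.1 s.
3. the pawl is down in the next notch (value of joint pawl below 0.1 rad and value of joint wheel between -0.6236 and -0.4236 rad), for 0.2 s.
At the end, for the whole second after the job is handed in: The wheel is at rest one notch back (joint at -0.524 within 0.1 rad), the pawl sits down in that notch (below 0.1 rad), and the whale stands upright within 25 mm of the wheel's centre (all of step 3 and velocity of joint wheel between -0.05 and 0.05 rad/s and angle between whale's own z axis and vertical below 0.2 rad and horizontal distance between whale and hub below 0.025 m and z of whale in the frame of hub below 0.006 m); the robot touches nothing.
It fails at once if the pawl's ball or a peg is taken between the fingers (distance between the grasp point and pawl_ball below 0.011 m or (horizontal distance between the grasp point and peg0 below 0.008 m and height (world z) of the grasp point below 0.085 m) or (horizontal distance between the grasp point and peg1 below 0.008 m and height (world z) of the grasp point below 0.085 m) or (horizontal distance between the grasp point and peg2 below 0.008 m and height (world z) of the grasp point below 0.085 m) or (horizontal distance between the grasp point and peg3 below 0.008 m and height (world z) of the grasp point below 0.085 m)).
It fails at once if the wheel is turned forward by most of a notch, or back well beyond one notch (value of joint wheel above 0.3 rad or value of joint wheel below -0.85 rad).
It fails at once if the turntable is pushed with more than 25 N (contact force between the fingers and turntable above 25 N).
It fails at once if the whale is touched, toppled, shifted or lifted (contact force between any of the arm, the fingers and whale above 1 N or not (angle between whale's own z axis and vertical below 0.2 rad and horizontal distance between whale and hub below 0.025 m and z of whale in the frame of hub below 0.006 m)).
It fails at once if a bystander is moved or lifted by more than 20 mm (distance of any of jar_black, jar_blue, eraser, brush, pencil, water_glass, brush_pot from where it was at the start of the episode above 0.02 m).
It also fails if it takes over 58 s, if anything falls off the work surface, if the arm or the gripper's body presses on something with over 40 N, if the wrist force passes 120 N, or if a joint passes its speed limit or range.

## Working session

There is one attempt and no reset: what is moved stays moved. The work goes in short steps, Python scripts to look and compute and a shell command to move; the robot and the scene stay as the last step left them, time stands still between calls to the robot, and variables do not carry over. Pictures are saved under pics/ and viewed, and the job is handed in when it is done.

```bash
ls; mkdir -p pics
python3 - <<'E'
from station import ctrl
import cv2
o=ctrl.get_obs();print(o)
for n in("scene","side","wrist"):
    d=ctrl.get_image(n);cv2.imwrite(f"pics/{n}0.png",d["img"][:,:,::-1]);print(n,d["fx"],d["fy"],d["cx"],d["cy"],d["k1"],d["T"].tolist() if hasattr(d["T"],"tolist") else d["T"])
E
```

```text
pics
{'t': 0.0, 'q': array([-1.39999944e+00,  5.33273252e-02,  1.61427219e+00, -1.19292211e-05,
        1.47601275e+00, -1.18974547e-01]), 'dq': array([-0.00013873, -0.00154044, -0.00027873,  0.00035497,  0.00020503,
       -0.00201796]), 'effort': array([-4.89111499e-04, -3.93678260e+01, -3.70176315e+01, -5.50955190e-05,
        7.07215571e-03, -7.84832423e-06]), 'tool_pos': array([ 0.17849001, -0.59832684,  0.23009436]), 'tool_rot': array([-2.51778871e+00,  1.87660802e+00,  2.31241449e-03]), 'contact_force': array([-0.14586414,  0.32307634,  0.23944032]), 'wrist_torque': array([ 0.01141188,  0.023989  , -0.01360266]), 'opening': 0.08532137129327377}
scene 445.32610612052525 445.32610612052525 322.2784746267825 239.39193059210893 0.006203035407195164 [[-0.8744697770194004, 0.40491700748087067, -0.2671045228602024, 0.8415862994015398], [0.4848664790076613, 0.7459721942120516, -0.45654132671333264, 0.4561820614438196], [0.014391199197879184, -0.528741621697397, -0.8486608220428544, 0.935163701730379], [0.0, 0.0, 0.0, 1.0]]
side 526.4172097415817 526.4172097415817 309.92435050430066 239.8388564011332 0.030581544868463012 [[-0.960146973977454, -0.1972599320097762, 0.19800582715020495, 0.34176909895381147], [-0.27926595488713, 0.7057994710785492, -0.6510434955256211, 0.692749334492167], [-0.011327612410294239, -0.6803937285489471, -0.732759209664637, 0.8977593504602083], [0.0, 0.0, 0.0, 1.0]]
wrist 367.4683755770275 367.4683755770275 316.49655080644345 240.68052074514375 -0.03528244021879487 [[0.2857244378912269, -0.9218605673397348, -0.2617912144740594, 0.24434642741486015], [-0.9583108475904372, -0.2752453691996012, -0.0766831541126956, -0.579954198286268], [-0.0013656435253945256, 0.2727876117389423, -0.9620733100442628, 0.3724403461923892], [0.0, 0.0, 0.0, 1.0]]
```

View pics/scene0.png

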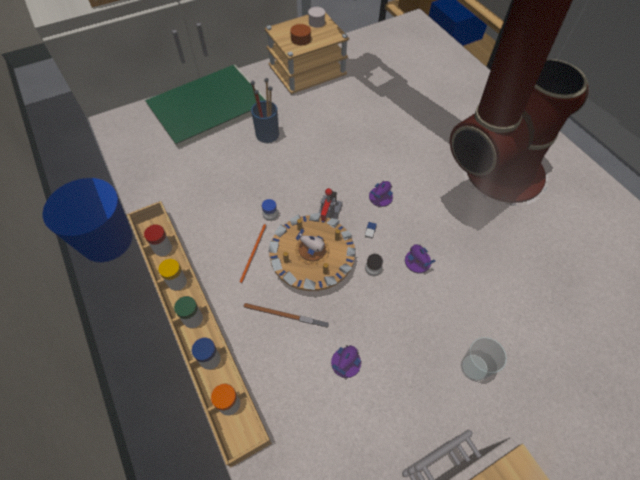

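View pics/side0.png

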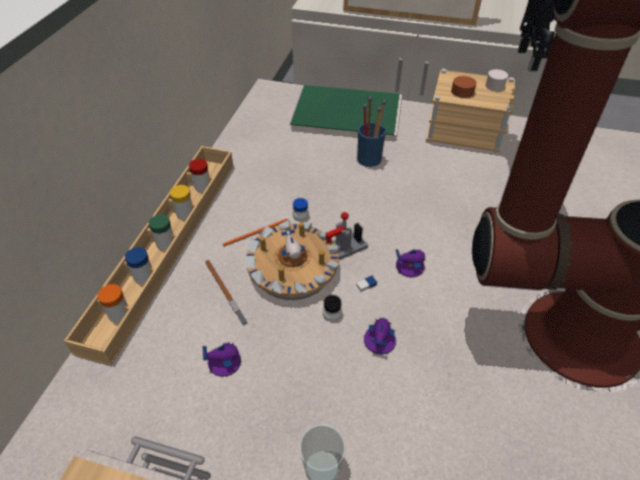

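View pics/wrist0.png

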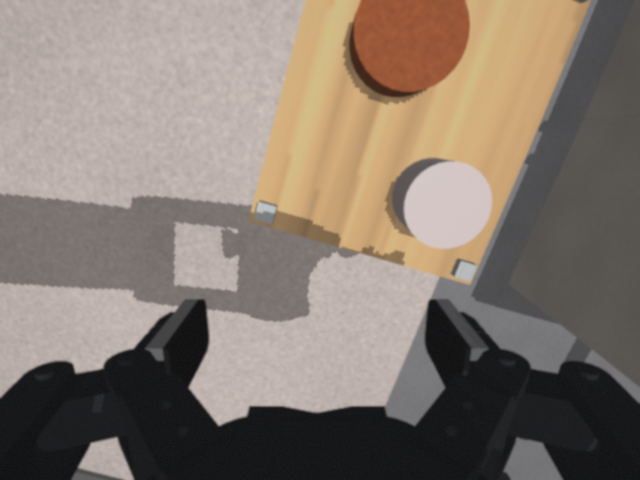

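The white whale is on the wheel at scene (312,243) and side (291,250). The purple look-alikes are at scene (381,193), (419,258) and (346,360). The only red pawl, with its ball, is at scene (328,195). Next I'll take close crops.

```bash
cat > h.py <<'E'
import numpy as np,cv2
from scipy.optimize import least_squares
def proj(d,P):
    T=np.array(d["T"]);P=np.atleast_2d(P);c=(P-T[:3,3])@T[:3,:3]
    s=c[:,:2]/c[:,2:];r2=(s**2).sum(1,keepdims=True);s=s*(1+d["k1"]*r2)
    return s*[d["fx"],d["fy"]]+[d["cx"],d["cy"]]
def ray(d,uv):
    s0=(np.array(uv,float)-[d["cx"],d["cy"]])/[d["fx"],d["fy"]];s=s0.copy()
    for _ in range(8): s=s0/(1+d["k1"]*(s@s))
    T=np.array(d["T"]);return T[:3,3],T[:3,:3]@np.r_[s,1]
def atz(d,uv,z):
    o,v=ray(d,uv);return o+v*(z-o[2])/v[2]
def tri(obs):
    A=np.zeros((3,3));b=np.zeros(3)
    for d,uv in obs:
        o,v=ray(d,uv);v/=np.linalg.norm(v);M=np.eye(3)-np.outer(v,v);A+=M;b+=M@o
    return np.linalg.solve(A,b)
def crop(d,x0,y0,w,h,s,fn):
    im=np.ascontiguousarray(d["img"][y0:y0+h,x0:x0+w,::-1])
    cv2.imwrite(fn,cv2.resize(im,None,fx=s,fy=s,interpolation=cv2.INTER_CUBIC))
E
python3 - <<'E'
from h import *
from station import ctrl
crop(ctrl.get_image("scene"),255,175,133,125,6-0.0,"pics/sc1.png") if 0 else None
crop(ctrl.get_image("scene"),260,180,130,115,5,"pics/sc1.png")
crop(ctrl.get_image("side"),240,190,140,115,5,"pics/sd1.png")
E
```

```text
(no output)
```

View pics/sc1.png

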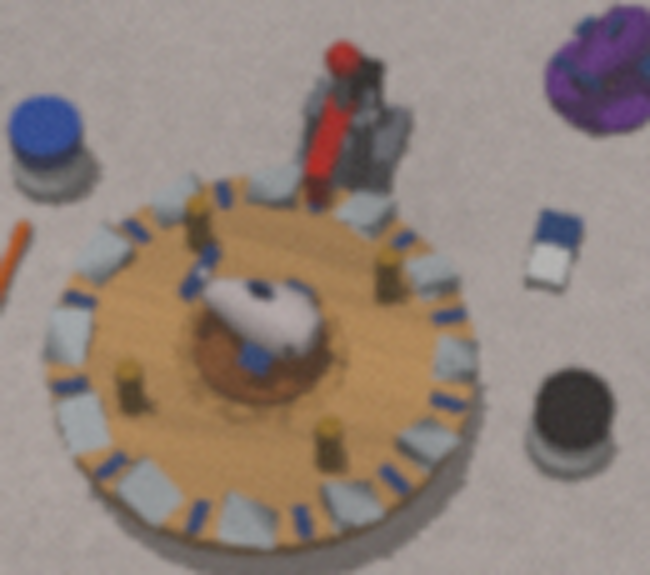

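View pics/sd1.png

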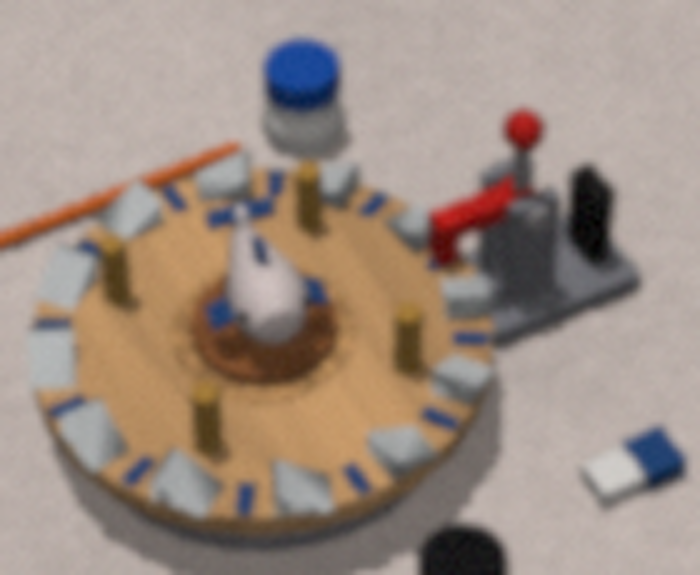

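Scene crop (offset 260,180, ×5): ball at (342,58), peg tops at (388,258), (328,428), (128,369) and (199,203). Side crop (offset 240,190): ball at (523,129), peg tops at (410,312), (206,388), (111,243) and (308,169). Next I'll fit the turntable pose.

```bash
cat > fit.py <<'E'
from h import *
from station import ctrl
S=ctrl.get_image("scene");D=ctrl.get_image("side")
f=lambda l,x,y:[(np.array(p)+.5)/5-.5+[x,y] for p in l]
sc=f([(342,58),(388,258),(328,428),(128,369),(199,203)],260,180)
sd=f([(523,129),(410,312),(206,388),(111,243),(308,169)],240,190)
P=np.array([tri([(S,a),(D,b)]) for a,b in zip(sc,sd)]);print(P.round(4))
def model(p):
    x,y,yaw,w=p
    L=[[-.128,0,.106]]+[[.066*np.cos(a+w),.066*np.sin(a+w),.080] for a in np.radians([135,45,315,225])]
    c,s=np.cos(yaw),np.sin(yaw);R=np.array([[c,-s,0],[s,c,0],[0,0,1]])
    return np.array(L)@R.T+[x,y,0]
def res(p):
    M=model(p);return np.r_[(proj(S,M)-sc).ravel(),(proj(D,M)-sd).ravel()]
m=P[1:].mean(0);v=m-P[0]
r=least_squares(res,[m[0],m[1],np.arctan2(v[1],v[0]),0]);print(r.x,r.fun.round(1));print(model(r.x).round(4))
print(tri([(S,(S["cx"],S["cy"])),(D,(D["cx"],D["cy"]))]))
for n,a,b in [("jarblack",(260+574/5,180+405/5),None),("jarblue",(260+45/5,180+125/5),None)]: print(n,atz(S,a,.045))
E
python3 fit.py
```

```text
[[ 0.5047 -0.0992  0.1067]
 [ 0.5305 -0.0087  0.0776]
 [ 0.5985  0.0564  0.0805]
 [ 0.6626 -0.0107  0.0804]
 [ 0.5942 -0.074   0.0818]]
[ 0.59640594 -0.00950638  0.77521504 -0.02028025] [-0.1  0.5  0.3 -0.4  0.1 -0.4 -0.1 -0.2 -0.3  0.  -0.  -0.  -0.3 -0.1
 -0.3  0.7  0.3 -0.2  0.1  0.1]
[[ 0.505  -0.0991  0.106 ]
 [ 0.5304 -0.0075  0.08  ]
 [ 0.5984  0.0565  0.08  ]
 [ 0.6624 -0.0115  0.08  ]
 [ 0.5944 -0.0755  0.08  ]]
[ 0.56565057 -0.01522416  0.08337268]
jarblack [0.48395332 0.08570939 0.045     ]
jarblue [ 0.62852846 -0.1729349   0.045     ]
```

Run:
```python
from h import *
from station import ctrl
S=ctrl.get_image("scene");D=ctrl.get_image("side")
print(tri([(S,(265,108)),(D,(371,130))]),atz(S,(265,135),0),atz(S,(482,362),.045))
```

```text
[ 0.5135597  -0.4286524   0.10040788] [ 5.20406280e-01 -4.36573427e-01 -1.11022302e-16] [0.41940668 0.38620838 0.045     ]
```

```bash
python3 -m handwheel '{"offset":[[0.6,0.9,0],[1.2,1.8,0],[1.8,2.7,0],[2.4,3.6,0],[3.0,4.5,0],[3.6,5.4,0],[4.2,6.3,0],[4.8,7.2,0],[5.4,8.1,0],[6,9,0]],"roll":[0.5,1,1.5,2,2.5,3,3.5,4,4.6,4.6]}' 0 20
```

```text
t: 1.45
tool_pos: [0.4193, -0.2374, 0.2316]
tool_rot: [2.894, -1.221, 0.002]
contact_force: [1.0, 0.2, -0.5]
opening: -0.0001
```

```bash
python3 -m handwheel '{"offset":[[0.5,0.8,-0.3],[1,1.6,-0.6],[1.5,2.4,-0.9],[2,3.2,-1.2],[2.4,3.7,-1.6],[2.65,3.97,-2],[2.65,3.97,-2.3],[2.65,3.97,-2.3],[2.65,3.97,-2.3],[2.65,3.97,-2.3]],"roll":[0,0,0,0,0,0,0,0,0,0]}'
python3 - <<'E'
from h import *
from station import ctrl
o=ctrl.get_obs();print(o["tool_pos"],o["contact_force"])
crop(ctrl.get_image("scene"),260,150,130,120,5,"pics/sc2.png")
crop(ctrl.get_image("side"),250,160,140,115,5,"pics/sd2.png")
cv2.imwrite("pics/w2.png",ctrl.get_image("wrist")["img"][:,:,::-1])
E
```

```text
t: 2.45
tool_pos: [0.5249, -0.081, 0.1404]
tool_rot: [-2.893, 1.224, -0.003]
contact_force: [-0.1, -0.9, -0.8]
opening: 0.0
[ 0.52485754 -0.08103668  0.14042897] [-0.13113182 -0.8616954  -0.75468184]
```

View pics/sc2.png

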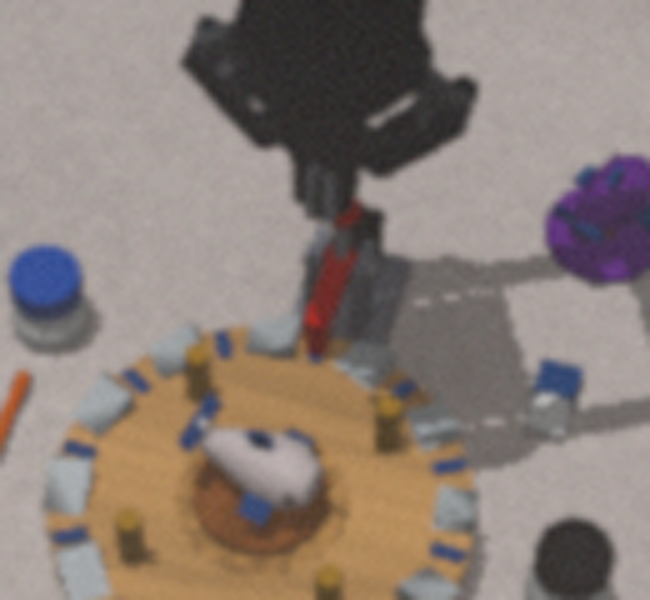

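View pics/sd2.png

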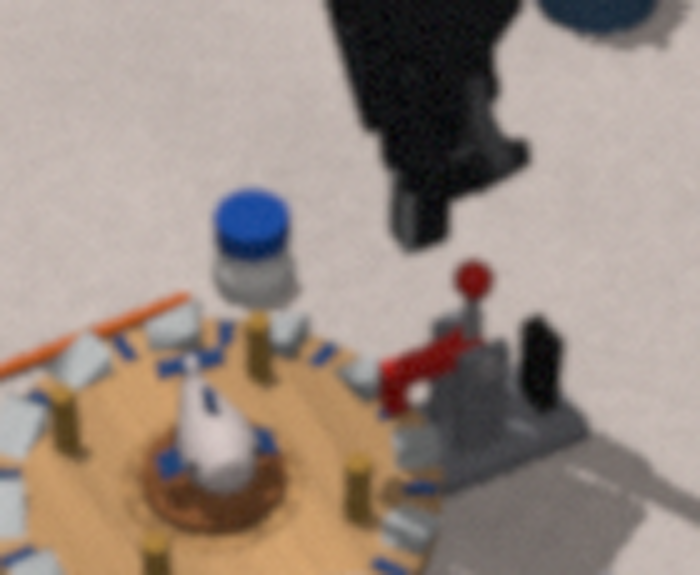

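View pics/w2.png

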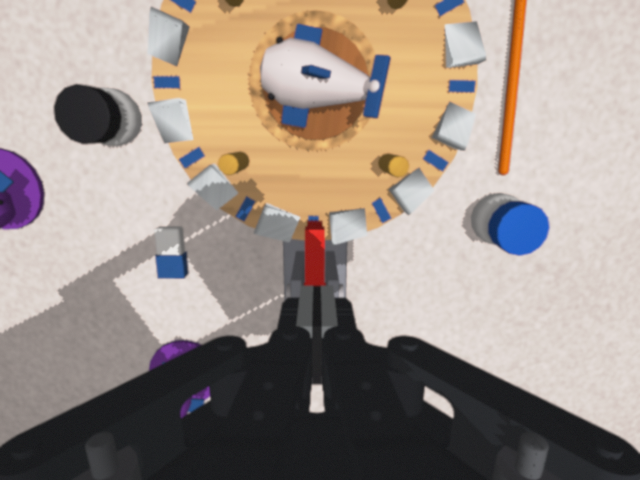

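The fingertip hangs on the wheel side of the ball and lines up with the arm: tip in the side crop at (415,245), ball at (473,280). I'll lower it and start pushing.

```bash
python3 -m handwheel '{"offset":[[0,0,-0.5],[0,0,-1.0],[0,0,-1.35],[0,0,-1.35],[-0.1,-0.1,-1.35],[-0.2,-0.2,-1.35],[-0.3,-0.3,-1.35],[-0.4,-0.4,-1.35],[-0.5,-0.5,-1.35],[-0.5,-0.5,-1.35]],"roll":[0,0,0,0,0,0,0,0,0,0]}'
python3 - <<'E'
from h import *
from station import ctrl
o=ctrl.get_obs();print(o["tool_pos"],o["contact_force"])
crop(ctrl.get_image("side"),280,170,100,80,7,"pics/sd3.png")
E
```

```text
t: 3.6
tool_pos: [0.5041, -0.1007, 0.0855]
tool_rot: [2.893, -1.224, 0.0]
contact_force: [0.2, -0.6, -0.0]
opening: 0.0002
[ 0.50413685 -0.1007153   0.08548618] [ 0.23540644 -0.59835716 -0.04957438]
```

View pics/sd3.png

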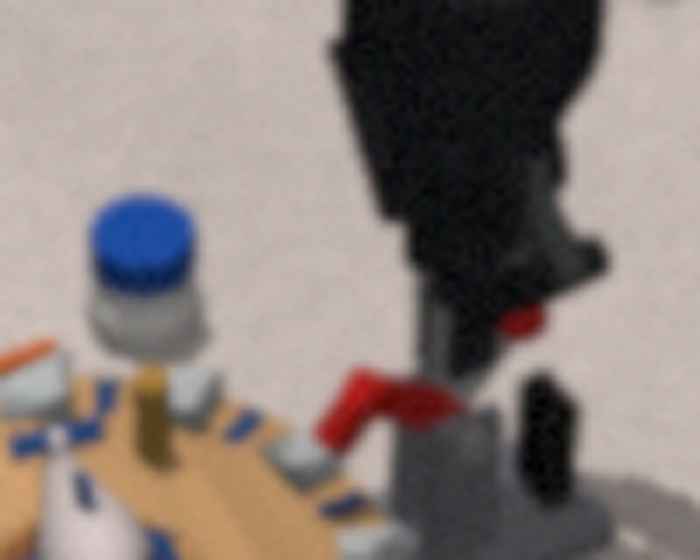

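The pawl is lifting: the arm is tilted and the ball at (520,322) has moved outward. I'll push it past dead centre, then slide up and out.

```bash
python3 -m handwheel '{"offset":[[-0.08,-0.08,0],[-0.16,-0.16,0],[-0.24,-0.24,0],[-0.27,-0.27,0.05],[-0.3,-0.3,0.2],[-0.33,-0.33,0.5],[-0.36,-0.36,0.9],[-0.4,-0.4,1.3],[-0.45,-0.45,1.7],[-0.45,-0.45,1.7]],"roll":[0,0,0,0,0,0,0,0,0,0]}'
python3 - <<'E'
from h import *
from station import ctrl
o=ctrl.get_obs();print(o["tool_pos"],o["contact_force"])
crop(ctrl.get_image("side"),280,170,100,80,7,"pics/sd4.png")
E
```

```text
t: 4.65
tool_pos: [0.4885, -0.1191, 0.1573]
tool_rot: [-2.894, 1.223, -0.011]
contact_force: [1.0, 0.3, -0.3]
opening: -0.0
[ 0.48849735 -0.11905861  0.15726366] [ 0.96734417  0.28706867 -0.31212641]
```

View pics/sd4.png

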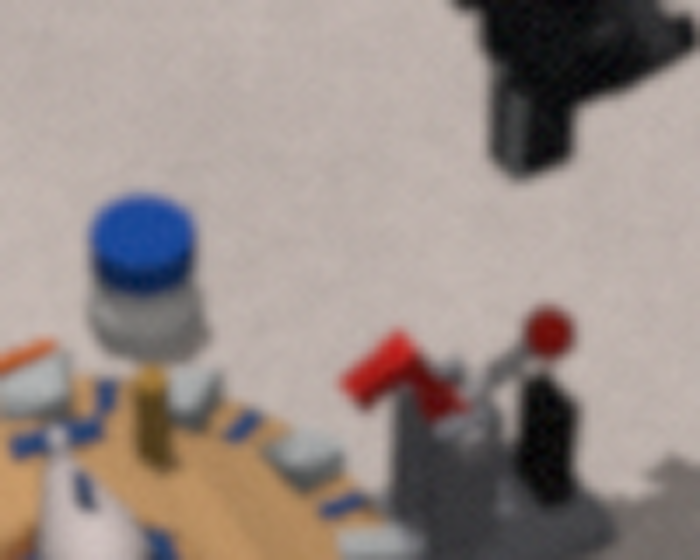

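The arm is at mid-angle, with the ball at (548,332). I need to see whether it is still moving.

Run:
```python
from h import *
from station import ctrl
for i in range(4): d=ctrl.get_image("side")
d=ctrl.get_image("side")
crop(d,280,170,100,80,7,"pics/sd5.png");crop(ctrl.get_image("scene"),290,160,80,70,7,"pics/sc5.png")
```

```text
(no output)
```

View pics/sd5.png

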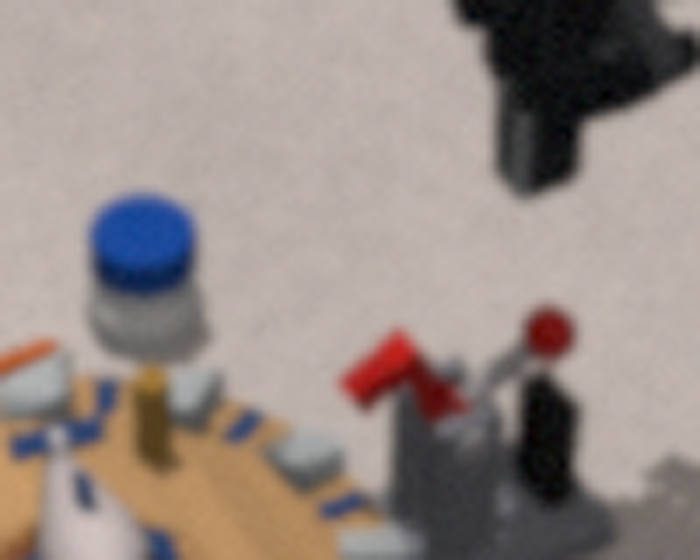

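View pics/sc5.png

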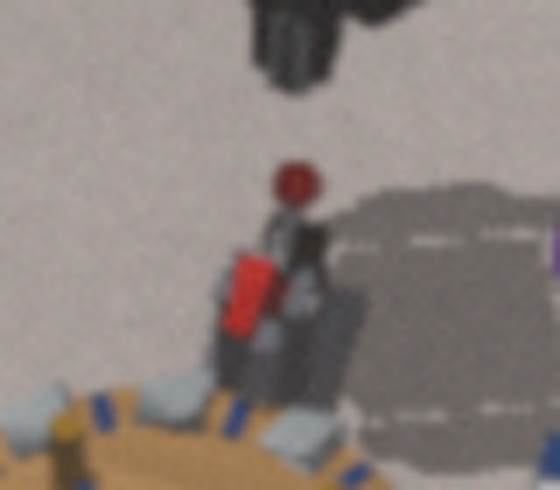

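Run:
```python
from h import *
from station import ctrl
S=ctrl.get_image("scene");D=ctrl.get_image("side")
b=tri([(S,(290+297.5/7-.5,160+184.5/7-.5)),(D,(280+548.5/7-.5,170+332.5/7-.5))]);print(b)
u=np.array([np.cos(.7752),np.sin(.7752)]);h=np.array([.5964,-.0095])-.128*u
out=-(b[:2]-h)@u;print(out,b[2],np.arctan2(out,b[2]-.066))
print(ctrl.get_obs()["tool_pos"])
```

```text
[ 0.47915264 -0.12350626  0.08521362]
0.03553587002917819 0.08521361824995614 1.0751349041990776
[ 0.48626235 -0.11790182  0.15257097]
```

The ball triangulates to a pawl angle of about 1.08, and it has stopped there, probably held by hinge friction. I'll press the ball gently down from above to bring it to its stop.

```bash
python3 -m handwheel '{"offset":[[-0.13,-0.13,-0.4],[-0.13,-0.13,-0.9],[-0.13,-0.13,-1.3],[-0.13,-0.13,-1.45],[-0.13,-0.13,-1.55],[-0.13,-0.13,-1.65],[-0.13,-0.13,-1.72],[-0.13,-0.13,-1.78],[-0.13,-0.13,-1.4],[-0.13,-0.13,-1.0]],"roll":[0,0,0,0,0,0,0,0,0,0]}'
python3 - <<'E'
from h import *
from station import ctrl
o=ctrl.get_obs();print(o["tool_pos"],o["contact_force"])
crop(ctrl.get_image("side"),280,170,100,80,7,"pics/sd6.png")
crop(ctrl.get_image("scene"),290,160,80,70,7,"pics/sc6.png")
E
```

```text
t: 6.1
tool_pos: [0.4812, -0.1232, 0.1142]
tool_rot: [-2.894, 1.222, 0.001]
contact_force: [0.7, 0.2, 0.9]
opening: -0.0005
[ 0.4812445  -0.12321097  0.11422005] [0.65847877 0.1987765  0.87227904]
```

View pics/sd6.png

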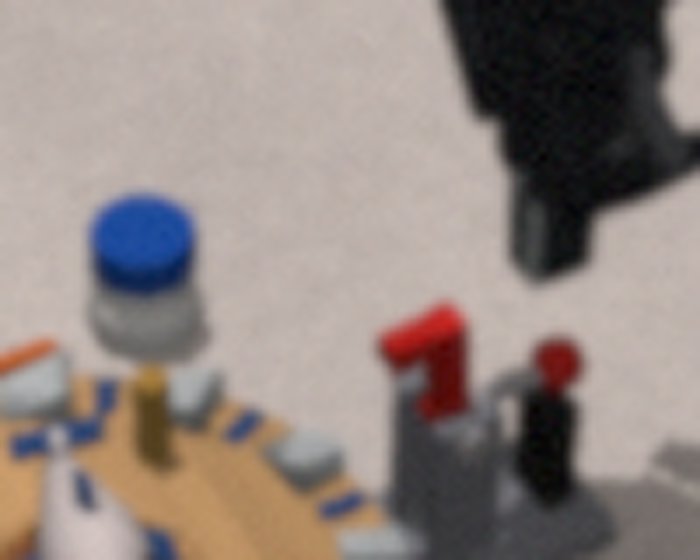

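View pics/sc6.png

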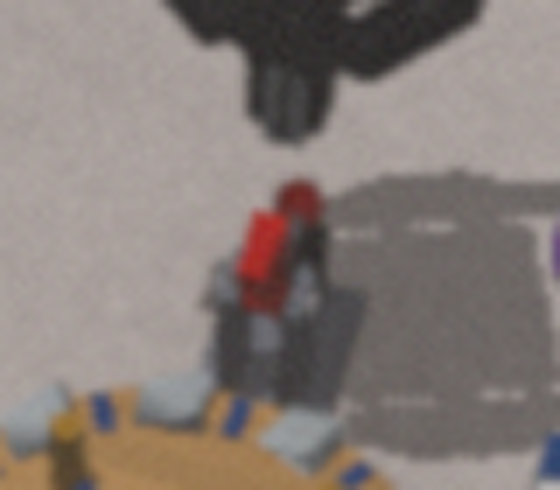

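The pawl arm is now upright: side arm top at (430,330), ball resting at (557,362). Next I lift and go to peg3 (far side) to push it clockwise, which is −y there.

```bash
python3 -m handwheel '{"offset":[[0,0,0.8],[0,0,1.5],[0.8,0.6,1.6],[1.6,1.2,1.6],[2.4,1.8,1.6],[3.2,2.4,1.6],[4.0,3.0,1.6],[4.6,3.4,1.6],[4.6,3.4,1.3],[4.6,3.4,1.0]],"roll":[0,1,2,3,4,5,6,7,7.3,7.3]}'
python3 - <<'E'
from h import *
from station import ctrl
o=ctrl.get_obs();print(o["tool_pos"],o["contact_force"])
crop(ctrl.get_image("side"),240,170,140,115,5,"pics/sd7.png")
crop(ctrl.get_image("scene"),260,170,130,115,5,"pics/sc7.png")
E
```

```text
t: 7.2
tool_pos: [0.6662, 0.0133, 0.1533]
tool_rot: [3.141, -0.053, 0.002]
contact_force: [0.4, -0.7, -0.3]
opening: -0.0004
[0.66622535 0.01332712 0.15329559] [ 0.36527794 -0.66344715 -0.28951107]
```

View pics/sd7.png

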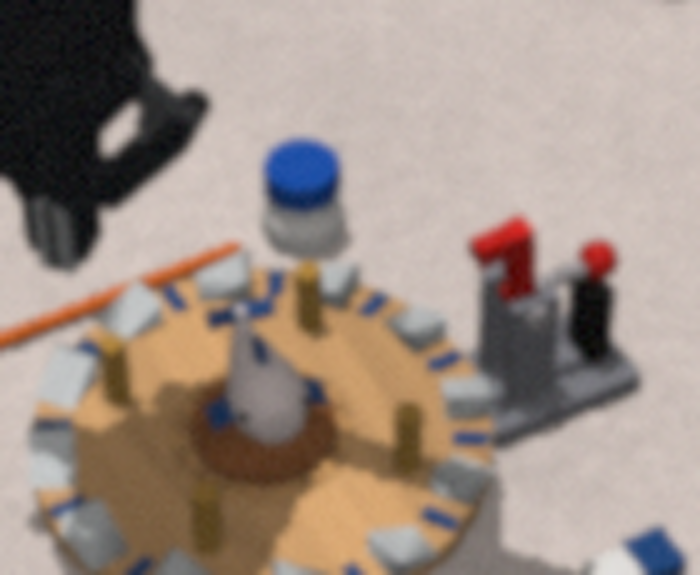

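View pics/sc7.png

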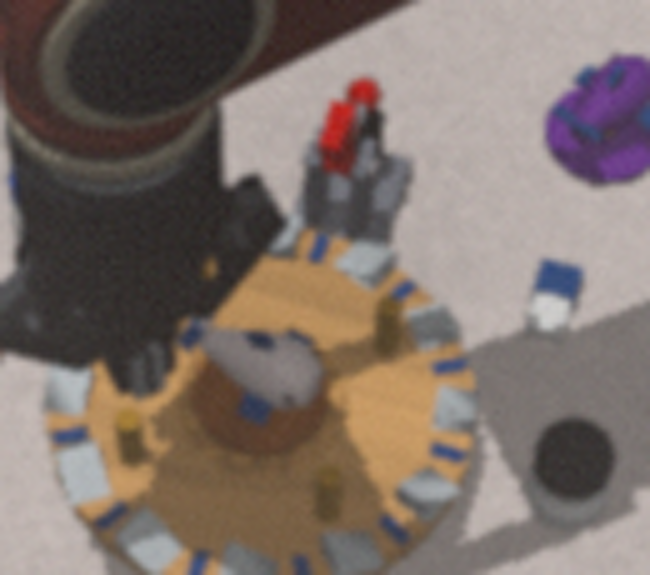

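```bash
python3 -m handwheel '{"offset":[[0,0,-0.5],[0,0,-1],[0,0,-1.5],[0,0,-1.9],[0,0,-2.25],[0,0,-2.25],[0,-0.05,-2.25],[0,-0.1,-2.25],[0,-0.15,-2.25],[0,-0.15,-2.25]],"roll":[0,0,0,0,0,0,0,0,0,0]}'
python3 - <<'E'
from h import *
from station import ctrl
o=ctrl.get_obs();print(o["tool_pos"],o["contact_force"])
crop(ctrl.get_image("side"),240,170,140,115,5,"pics/sd8.png")
cv2.imwrite("pics/w8.png",ctrl.get_image("wrist")["img"][:,:,::-1])
E
```

```text
t: 8.3
tool_pos: [0.666, 0.0063, 0.0643]
tool_rot: [3.141, -0.055, 0.003]
contact_force: [0.4, -0.0, -0.1]
opening: 0.0001
[0.66603885 0.00627949 0.06432214] [ 0.37731941 -0.03479483 -0.08996322]
```

View pics/sd8.png

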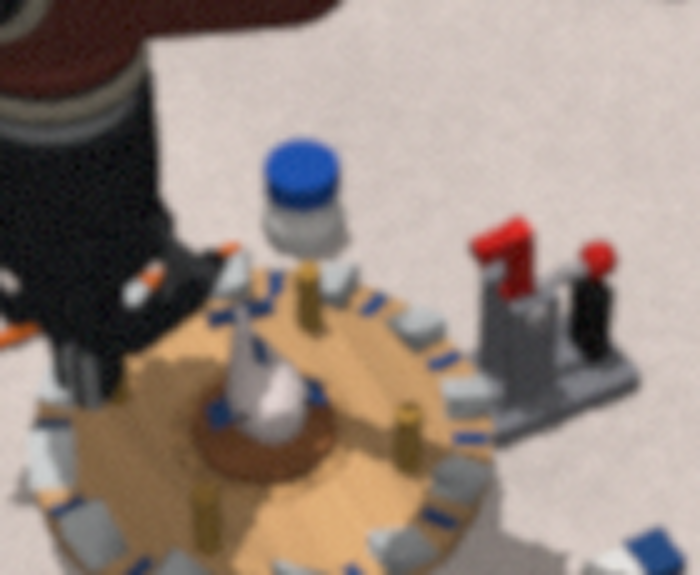

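View pics/w8.png

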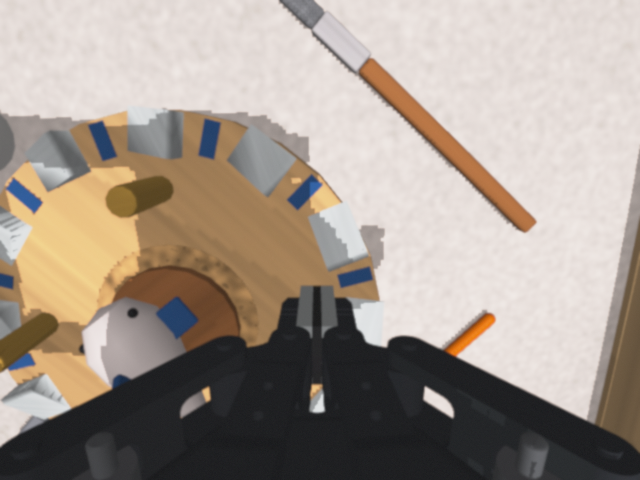

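```bash
python3 -m handwheel '{"offset":[[0,-0.1,0],[0,-0.2,0],[0,-0.3,0],[0,-0.4,0],[-0.02,-0.5,0],[-0.04,-0.6,0],[-0.07,-0.7,0],[-0.1,-0.78,0],[-0.1,-0.78,0],[-0.1,-0.78,0]],"roll":[-0.4,-1.0,-1.6,-2.2,-2.8,-3.4,-4,-4.5,-4.5,-4.5]}'
python3 - <<'E'
from h import *
from station import ctrl
o=ctrl.get_obs();print(o["tool_pos"],o["contact_force"])
crop(ctrl.get_image("side"),240,170,140,115,5,"pics/sd9.png")
crop(ctrl.get_image("scene"),260,180,130,115,5,"pics/sc9.png")
E
```

```text
t: 9.4
tool_pos: [0.6622, -0.0242, 0.0641]
tool_rot: [-3.041, 0.784, -0.003]
contact_force: [2.7, 0.6, 1.1]
opening: -0.0002
[ 0.66219181 -0.02421825  0.06406713] [2.73965884 0.58917415 1.11987951]
```

View pics/sd9.png

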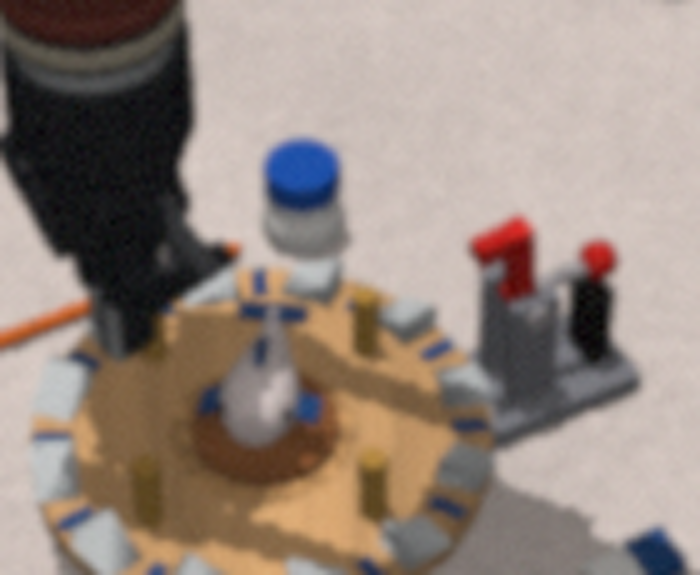

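View pics/sc9.png

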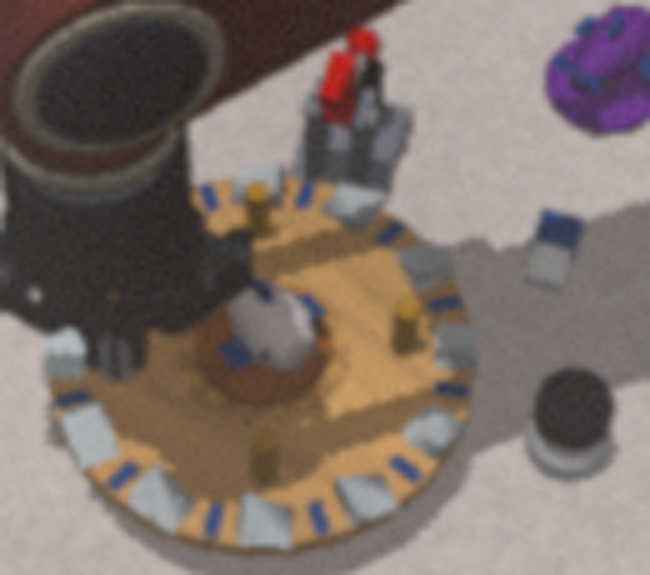

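Scene crop peg tops: peg2 at (257,191), peg1 (406,305), peg0 (264,436). Side crop (240,170): peg2 (366,299), peg1 (373,460), peg0 (146,463). The pawl is still up and the whale rode along.

```bash
cat > wf.py <<'E'
from h import *
def wheel(S,D,sc,sd,idx):
    # sc,sd: full pixel lists for pegs idx ; returns angle with fixed base, plus residuals
    def M(w):
        a=np.radians([45,135,225,315])[idx]+w+.77521504
        return np.c_[.59640594+.066*np.cos(a),-.00950638+.066*np.sin(a),np.full(len(idx),.08)]
    r=least_squares(lambda w:np.r_[(proj(S,M(w[0]))-sc).ravel(),(proj(D,M(w[0]))-sd).ravel()],[-.4])
    return r.x[0],r.fun.round(1)
f=lambda l,x,y:np.array([(np.array(p)+.5)/5-.5+[x,y] for p in l])
E
python3 - <<'E'
from wf import *
from station import ctrl
S=ctrl.get_image("scene");D=ctrl.get_image("side")
print(wheel(S,D,f([(264,436),(406,305),(257,191)],260,180),f([(146,463),(373,460),(366,299)],240,170),[0,1,2]))
E
```

```text
(np.float64(-0.46412069223385155), array([-0. ,  0.9,  0.2,  0.7,  0.2, -0.1, -0.3,  0.2,  0.1, -0.5,  0. ,
       -1.1]))
```

```bash
python3 -m handwheel '{"offset":[[-0.01,-0.02,0],[-0.02,-0.05,0],[-0.04,-0.08,0],[-0.05,-0.1,0],[-0.05,-0.1,0],[-0.05,-0.1,0],[-0.03,-0.05,0],[0.02,0.05,0],[0.06,0.15,0],[0.06,0.15,0]],"roll":[-0.1,-0.2,-0.3,-0.3,-0.3,-0.3,-0.3,-0.3,-0.3,-0.3]}'
python3 - <<'E'
from h import *
from station import ctrl
o=ctrl.get_obs();print(o["tool_pos"],o["contact_force"])
crop(ctrl.get_image("side"),240,170,140,115,5,"pics/sd10.png")
crop(ctrl.get_image("scene"),260,180,130,115,5,"pics/sc10.png")
E
```

```text
t: 10.6
tool_pos: [0.6635, -0.018, 0.0628]
tool_rot: [3.029, -0.833, -0.002]
contact_force: [-0.6, 0.0, 0.5]
opening: -0.0002
[ 0.66350816 -0.01795432  0.06280359] [-6.05391433e-01  2.13186901e-04  5.24083940e-01]
```

View pics/sd10.png

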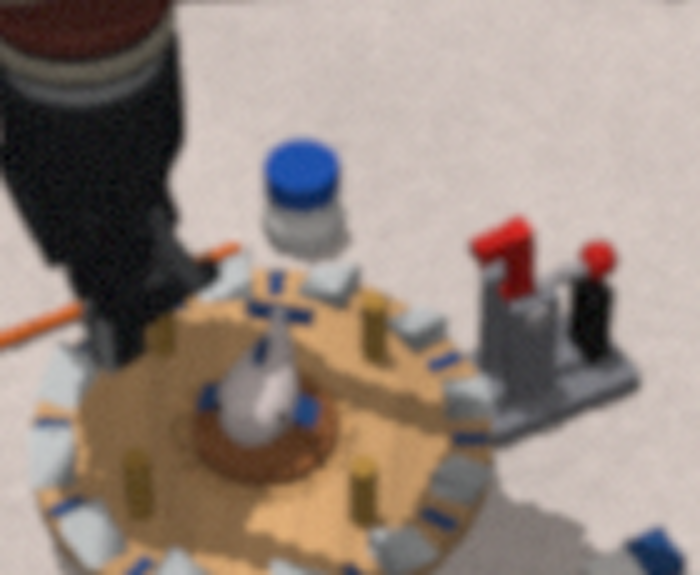

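View pics/sc10.png

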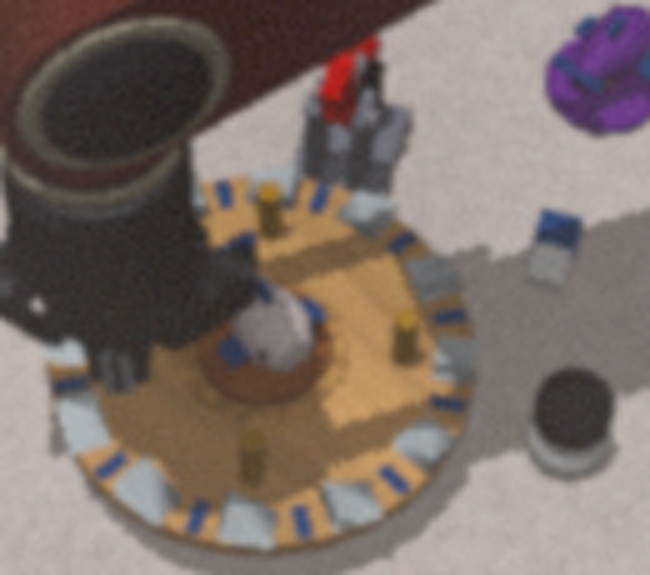

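The notch stripes now sit within about 2 px of the first picture, e.g. (303,521), (395,478) and (112,466), so the wheel has turned exactly one notch. I'll check that with the pegs.

Run:
```python
from wf import *
from station import ctrl
S=ctrl.get_image("scene");D=ctrl.get_image("side")
print(wheel(S,D,f([(252,436),(405,318),(269,192)],260,180),f([(137,456),(364,467),(375,299)],240,170),[0,1,2]))
print(ctrl.get_obs()["tool_pos"])
```

```text
(np.float64(-0.5453001419336795), array([-0.1,  0.8,  0.4,  0.1,  0.1, -0.2, -0.2,  0.2, -0. , -0.5, -0.1,
        0.2]))
[ 0.66369155 -0.01856529  0.06319179]
```

```bash
python3 -m handwheel '{"offset":[[0,0,0.9],[0,0,1.9],[0,0,2.8],[-0.9,-0.5,2.8],[-1.8,-1.0,2.8],[-2.7,-1.5,2.8],[-3.6,-2.0,2.8],[-4.2,-2.32,2.8],[-4.4,-2.43,2.6],[-4.4,-2.43,2.2]],"roll":[0,0,0,-0.6,-1.2,-1.8,-2.2,-2.47,-2.47,-2.47]}'
python3 - <<'E'
from h import *
from station import ctrl
for i in range(3):ctrl.get_image("side")
o=ctrl.get_obs();print(o["tool_pos"],o["contact_force"])
crop(ctrl.get_image("side"),280,170,100,80,7,"pics/sd11.png")
E
```

```text
t: 11.8
tool_pos: [0.4884, -0.1165, 0.1521]
tool_rot: [-2.895, 1.219, -0.006]
contact_force: [0.2, 0.1, -0.4]
opening: 0.0003
[ 0.48730928 -0.11484539  0.14907198] [ 0.63530653 -0.63606544  0.05599501]
```

View pics/sd11.png

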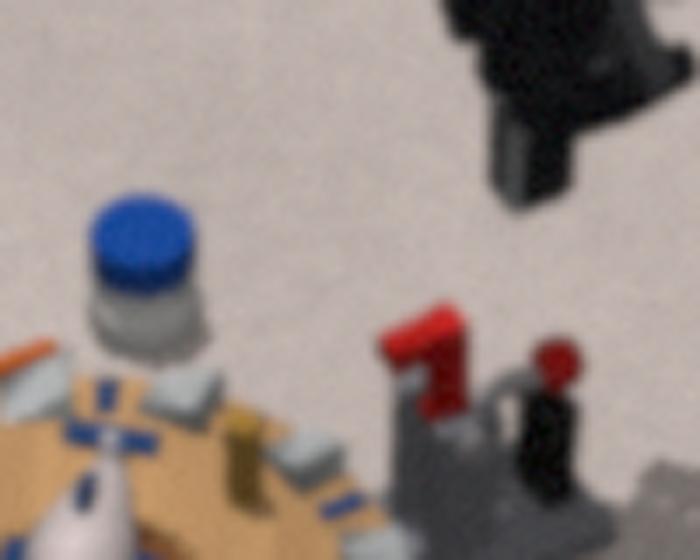

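```bash
python3 -m handwheel '{"offset":[[0,0,-0.5],[0,0,-1.0],[0,0,-1.4],[0.1,0.1,-1.4],[0.2,0.2,-1.4],[0.3,0.3,-1.4],[0.4,0.4,-1.4],[0.5,0.5,-1.4],[0.55,0.55,-1.4],[0.55,0.55,-1.4]],"roll":[0,0,0,0,0,0,0,0,0,0]}'
python3 - <<'E'
from h import *
from station import ctrl
o=ctrl.get_obs();print(o["tool_pos"],o["contact_force"])
crop(ctrl.get_image("side"),280,170,100,80,7,"pics/sd12.png")
E
```

```text
t: 13.0
tool_pos: [0.5102, -0.0935, 0.0956]
tool_rot: [-2.896, 1.217, -0.001]
contact_force: [0.5, -0.3, 0.8]
opening: -0.0002
[ 0.51021893 -0.09345269  0.09561531] [ 0.53002842 -0.32906043  0.80307103]
```

View pics/sd12.png

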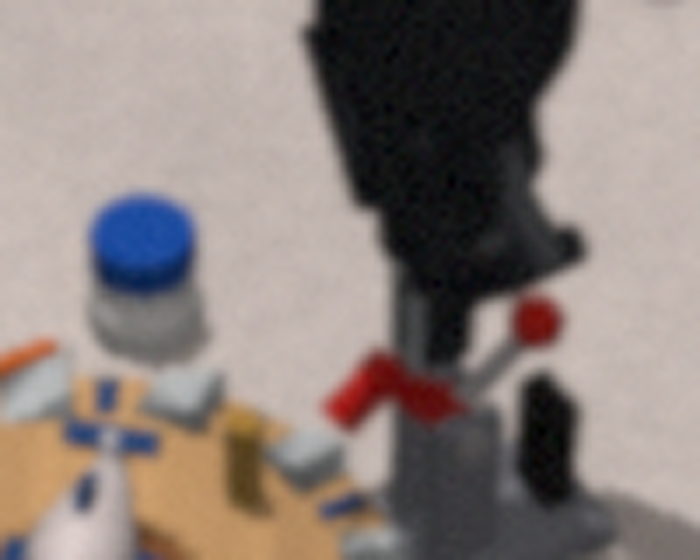

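The pawl is at about 0.8, with the ball at (537,322). I'll carry on inward and a little down, keeping clear of the returning ball.

```bash
python3 -m handwheel '{"offset":[[0.1,0.1,0],[0.2,0.2,0],[0.3,0.3,0],[0.4,0.4,0],[0.43,0.43,-0.1],[0.43,0.43,-0.2],[0.43,0.43,-0.3],[0.43,0.43,-0.3],[0.43,0.43,0],[0.43,0.43,0.4]],"roll":[0,0,0,0,0,0,0,0,0,0]}'
python3 - <<'E'
from h import *
from station import ctrl
o=ctrl.get_obs();print(o["tool_pos"],o["contact_force"])
crop(ctrl.get_image("side"),280,170,100,80,7,"pics/sd13.png")
E
```

```text
t: 14.05
tool_pos: [0.5264, -0.0765, 0.1116]
tool_rot: [2.896, -1.218, -0.002]
contact_force: [-0.8, -0.4, 0.5]
opening: -0.0002
[ 0.52644381 -0.0764817   0.11164207] [-0.76338451 -0.39392891  0.53450886]
```

View pics/sd13.png

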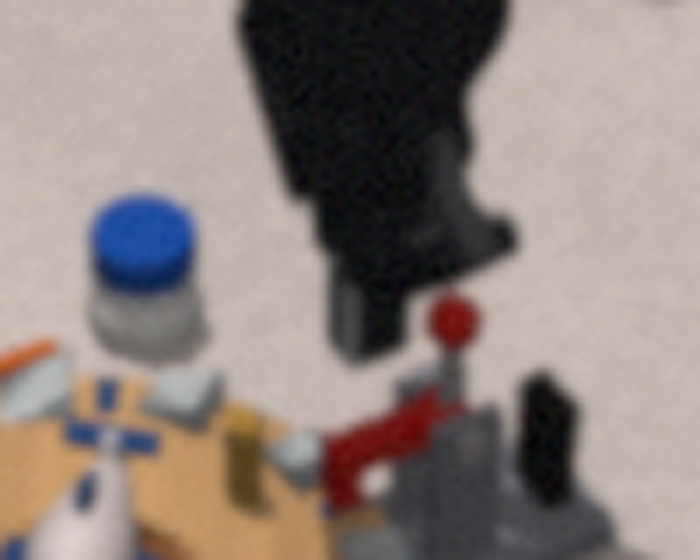

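The pawl is down: its ball is at full pixel (344.7,216.0), against (344.6,215.8) at the start. I'll withdraw upward and back, then check both views.

```bash
python3 -m handwheel '{"offset":[[0,0,0.6],[0,0,1.3],[0,0,2.2],[0,0,3],[-0.6,-0.9,3],[-1.2,-1.8,3],[-1.8,-2.7,3],[-2.2,-3.4,3],[-2.2,-3.4,3],[-2.2,-3.4,3]],"roll":[0,0,0,0,0,0,0,0,0,0]}'
python3 - <<'E'
from h import *
from station import ctrl
for i in range(6):ctrl.get_image("side")
o=ctrl.get_obs();print(o["tool_pos"],o["contact_force"])
crop(ctrl.get_image("side"),240,190,140,115,5,"pics/sd14.png")
crop(ctrl.get_image("scene"),260,180,130,115,5,"pics/sc14.png")
cv2.imwrite("pics/scF.png",ctrl.get_image("scene")["img"][:,:,::-1])
E
```

```text
t: 15.1
tool_pos: [0.4392, -0.2131, 0.2327]
tool_rot: [-2.895, 1.22, -0.004]
contact_force: [0.6, -0.5, -0.6]
opening: 0.0002
[ 0.43947605 -0.21173279  0.23135662] [-0.31354405  0.45384281 -0.49955959]
```

View pics/sd14.png

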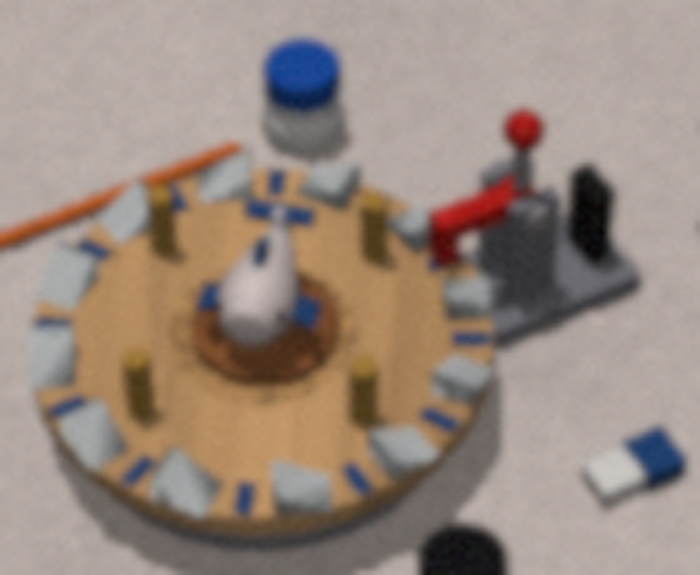

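View pics/sc14.png

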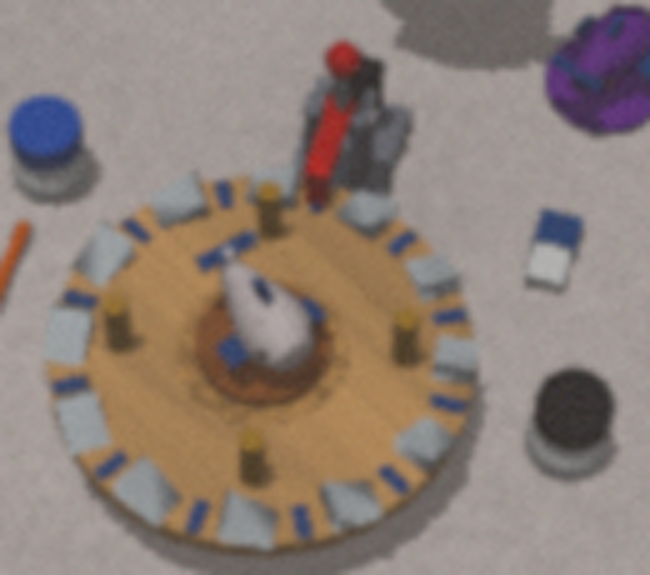

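View pics/scF.png

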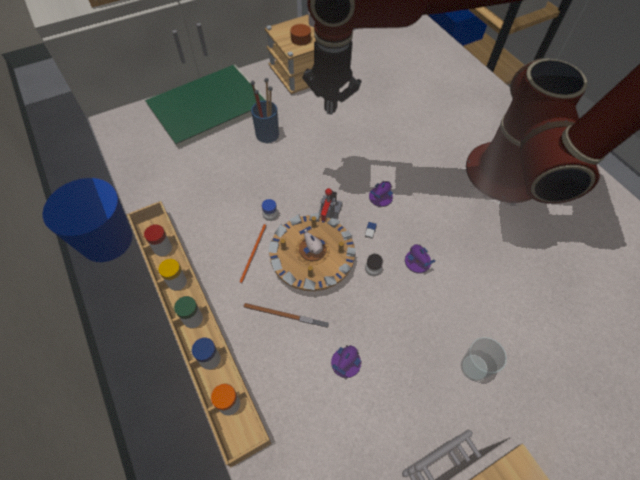

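Ball and arm are exactly where they were at the start: ball at side crop (523,129) and scene crop (342,58). The wheel is one notch back, the whale stands centred, and the bystanders haven't moved. I'm handing in.

Run:
```python
from station import ctrl
print(ctrl.finish_job())
```

```text
the job is handed in; nothing more can be done
None
```

The wheel is back one notch, the pawl is down in that notch, and the job is handed in. No verdict is reported.

**What I did:** With closed fingertips I pushed the pawl's ball outward. The pawl stopped at about 1.08 rad, although the description says it falls back from there. I pressed the ball down gently until the arm stood upright against its stop. I then pushed peg3 clockwise in two steps, tipped the pawl down, and withdrew. The clock read about 16 s of the 58 s allowed.

**Last checks:**
- **Wheel:** the peg fit gave about −0.545 rad before the pawl dropped. That is 0.02 rad beyond −0.524, the same offset I measured at the start. The notch stripes lie within 2 px of their first positions.
- **Pawl:** the ball and arm are back on their starting pixels, so the pawl angle is about 0.
- **Whale and bystanders:** the whale stands centred and upright, and I saw no bystander moved.
- **Forces:** the readings I took showed 3 N at most.

Nothing in the last checks failed or disagreed.

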